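# Doff the full yarn package and hold the winder open

## Task

The mint-green package on the yarn winder is full: lift it off the spindle and set it down upright on the free floor of the plywood tray beside the two finished packages, without dropping it or disturbing anything else. Then pull the winder's spring-loaded press-roller carriage, the slide with the black knob, back until its yellow pointer is in line with the red clip on the scale, and hold it there: finish while still holding it on the mark, because it springs back if let go and I need it open to slip on the next tube.

Things in the scene. Friction and masses are not known exactly. Their poses are not given: they have to be found in the camera images.
- winder: bench yarn winder, fixed: white housing 120 (its x) x 300 (y) x 55 mm high. Origin: centre of its underside, z up. The spindle stands at its -y end (y = -85 mm); the press-roller carriage runs on rails on its top, along y; a scale bar lies along the top's -x edge. A thin thread-guide post, 55 mm above the housing, stands at x = +40, y = -130 mm
- spindle_top (a point): tip of the winder's fixed upright steel spindle, on its axis, 130 mm above the table; 18 mm thick, tapered in its last 6 mm, it rises 68 mm above the steel flange on which the package stands
- package: full package: cardboard tube 27 mm across, 22 mm bore, 60 mm high, mint-green yarn 54 mm across from 6 to 50 mm above the tube's foot; about 0.11 kg. Origin: centre of the foot; z up. It starts on the spindle's flange, foot 62 mm above the table; the spindle's tip is 8 mm above the tube's top. The press roller leans on its +y side (winder's axes) with 4 N: grip it on its -x and +x sides
- tray: plywood tray, fixed, 210 (its x) x 140 (its y) mm outside, walls 6 mm thick and 22 mm high, floor 6 mm thick. Origin: centre of its underside. The two finished packages stand in its +x half; the -x half is free (its middle at x = -45, y = 0 mm)
- carriage: aluminium press-roller carriage; slides along the winder's +y, away from the spindle, up to 75 mm from its inner stop; a hidden spring draws it back, 3 N at the stop plus 0.8 N per 10 mm. With the full package on it starts about 15 mm out; it springs in once that is off. Origin: under the knob's axis, 55 mm above the table; flat top at 78, roller top at 110 mm, roller axis 72 mm from the knob's
- pull_knob (a point): middle of the carriage's black upright knob: a smooth cylinder 18 mm in diameter and 40 mm tall (20 mm above and below this point), upright, free all round for gripping from above; moves with the carriage
- pointer (a point): tip of the carriage's yellow pointer, a blade 5 mm wide that sticks out to the winder's -x over the scale bar; moves with the carriage
- mark (a point): top middle of the red clip on the scale bar, a saddle 26 mm (winder's x) x 8 mm (winder's y), set at a different place each time; its axes are the winder's. The pointer is on the mark when both have the same place along the winder's y, 34 to 60 mm out from the carriage's inner stop
- package_rust: finished package, rust-red yarn, same size as the mint one (54 mm across, 60 mm high), standing in the tray; loose. Origin: centre of its foot
- package_navy: finished package, navy yarn, same size, standing in the tray; loose. Origin: centre of its foot
- empty_tube: empty cardboard tube, 27 mm across, 60 mm high, standing on the table just beyond the winder's +y end; loose, light. Origin: centre of its foot
- snips: thread snips, navy handles, 120 mm long along their x, 8 mm thick, lying in front of the winder; origin near their middle, underneath
- mushroom: wooden darning mushroom, 74 mm across, 102 mm high, standing on its stem; origin: centre of its foot
- pen: white marker pen with a blue cap, 142 mm long along its x, 13 mm thick, lying; origin: underside, near its middle
- button_jar: amber glass button jar with a metal lid, 56 mm across, 65 mm high; origin: centre of its foot
- hoop: wooden embroidery hoop, a flat ring 120 mm across and 10 mm high, lying; origin: its centre, underneath

How it is judged:
By the outcome, as a careful person would: the job done as asked, in the order asked, and still so for the second after the job is handed in, while the arm keeps its last pose, push and grip.
It also fails if it takes over 53 s, if anything falls off the work surface, if the arm or the gripper's body presses on something with over 40 N, if the wrist force passes 120 N, or if a joint passes its speed limit or range.

## Robot

A 7-joint arm with a two-finger parallel gripper is mounted at the origin on the work surface. World frame = base frame: x ahead of the robot, y to its left, z up, the work surface at z = 0. Lengths are in m, angles in rad, forces in N, time in s.
With the tool pointing down it reaches from about 0.4 to 0.875 m from the base axis. Payload 6.5 kg.
Tool frame: the origin (TCP) lies at the very end of the fingers, on their centre line; the grasp point (between the pads) lies behind it (r.tcp_to_grasp is the z of the grasp point in the tool frame, in m); z points along the fingers, y is the line along which they close (so a half turn about z gives the same grasp; the last joint's range is limited). The gripper opens to 85 mm and grips with 20 to 120 N. Pads are 22 mm wide; open, the fingers measure 114 mm over their backs; the gripper's body (76 mm by 85 mm) begins 54 mm behind the grasp point. The pads swing forward as they close: fully open they stand 13 mm farther back than shut.
Start: joints at [1.069, 0.536, -0.004, 1.538, 0.003, 1.067, -0.071], TCP at [0.274, -0.589, 0.231] pointing down, gripper open.
Joint ranges: [-2.7, 2.7], [-0.37, 2.16], [-1.27, 1.26], [0.24, 2.4], [-1.31, 4.45], [0.19, 1.91], [-2.76, 2.76]. Speed limits (rad/s): [2.39, 2.39, 3.14, 3.14, 3.14, 3.14, 3.14].

## Interface

Orientations are given as a 3x3 rotation matrix whose columns are the frame's x, y, z axes.
In Python, from rig import sense, vision, workorder, r gives the robot as it stands. The module is installed in compiled form; this text tells all that it offers.
- The arm moves only by the tool send_rows, never from a script. Its argument "deltas" is a list of rows, each a list of 5 numbers: the shift along the tool's x, y, z in mm, then the turn about the tool's z in degrees, then the closure, from 0 (fully open) to 1 (shut). A call has 1 to 8 rows; each row is the pose to reach, as a shift and turn from the pose commanded when the call began, along the tool's axes at that moment; what a row does not reach only later rows make up. A row lasts 1/8 s, in which the tool goes at most 62.5 mm and 10.7 degrees, less where a joint would pass 70% of its speed; a pose out of reach is approached as far as the arm can. A call with a gripper value outside its range is refused whole. The fingers move at their own pace and stop on an object; "grip_force" is the grip in N (left out, the last holds). Time passes only in rows, so rows that repeat a pose let the fingers close. It gives the time, the measured TCP pose, the force, the opening and the grip force at its end, in the units of the state.
- sense(): the state, without advancing time (a new reading comes with each control period).
- vision.get_image(name): name is "side" or "top"; returns (picture, depth): 420x560x3 uint8, blue, green, red; 420x560 float32, m along the optical axis (not along the pixel's ray), 0 where there is no reading.
- vision.camera_model(name): a dict with "camera_matrix" (3x3 intrinsics, pixels), "T" (4x4, takes a point from camera to world coordinates). Camera axes: x right, y down, z forward; pixel columns grow to the right and rows downward; lengths in m; the calibration is good to about 2 mm. A picture is of the moment at which its call begins. camera_model takes no time and is no camera call.
- workorder.finish_job(): hands the job in; it is judged then, once.
The state is a dict: "time": time; "qpos": joint angles; "joint_velocities": joint speeds; "tau": joint torques, N m; "position": TCP position; "tool_rot": TCP orientation; "force": force on the tool from outside, world axes, zero at the start; "wrist_torque": the same for the moment, N m; "grip_width": finger opening in m; "gripper_force": force on a finger pad.
Only numpy, scipy, OpenCV 4.12 (cv2) and the standard library are available. Lean on these libraries where they do the work, as an engineer would, in place of code of your own. Each camera call takes 0.05 s, during which the arm holds its last target. There are 200 camera calls.

## Working session

There is one attempt and no reset: what is moved stays moved. The work goes in short steps, Python scripts to look and compute and a tool call to move; the robot and the scene stay as the last step left them, time stands still between calls to the robot, and variables do not carry over. Pictures are saved under pics/ and viewed, at most 11 in all, crops included, and the job is handed in when it is done.

Besides the shell and the picture viewer there is one more tool, called after ">>>" as a command line: name --pt "numbers of a row" for each row, then --argument value for the rest. send_rows: Moves the arm, as the interface text tells. Its arguments: {"type":"object","properties":{"deltas":{"type":"array","items":{"type":"array","items":{"type":"number"}}},"grip_force":{"type":"number"}},"required":["deltas"]}

```bash
mkdir -p pics; python3 - <<'E'
from rig import sense, vision, workorder, r
import cv2, numpy as np
s=sense()
for k in s: print(k, np.round(s[k],4).tolist() if k!='x' else 0)
print(r.tcp_to_grasp)
for n in ('side','top'):
    im,d=vision.get_image(n); m=vision.camera_model(n)
    cv2.imwrite(f'pics/{n}0.png',im); np.savez(f'{n}0.npz',im=im,d=d)
    print(n,np.round(m['camera_matrix'],1).tolist(),np.round(m['T'],3).tolist(),d.min(),d.max())
E
```

```text
time 0.0
qpos [1.0688, 0.5372, -0.0044, 1.5389, 0.0026, 1.0673, -0.0712]
joint_velocities [0.0006, -0.0012, -0.0002, -0.0013, -0.0003, -0.0008, -0.0011]
tau [-0.0004, -58.3408, 1.0481, -25.9099, 0.0122, 0.0096, 0.0]
position [0.2741, -0.5887, 0.2304]
tool_rot [[0.9065, 0.4222, -0.0008], [0.4222, -0.9065, 0.0016], [-0.0001, -0.0018, -1.0]]
force [0.6957, -0.1219, 0.1382]
wrist_torque [0.0415, 0.0476, -0.0105]
gripper_force 0.0
grip_width 0.0854
-0.0187
side [[408.9, 0.0, 279.2], [0.0, 408.9, 207.5], [0.0, 0.0, 1.0]] [[-0.956, -0.198, 0.217, 0.281], [-0.293, 0.69, -0.662, 0.688], [-0.019, -0.696, -0.717, 0.827], [0.0, 0.0, 0.0, 1.0]] 0.0 3.2783859
top [[508.3, 0.0, 285.6], [0.0, 508.3, 205.2], [0.0, 0.0, 1.0]] [[0.066, -0.975, 0.211, 0.187], [-0.998, -0.065, 0.012, 0.017], [0.002, -0.211, -0.977, 1.564], [0.0, 0.0, 0.0, 1.0]] 0.0 2.6053202
```

View pics/top0.png

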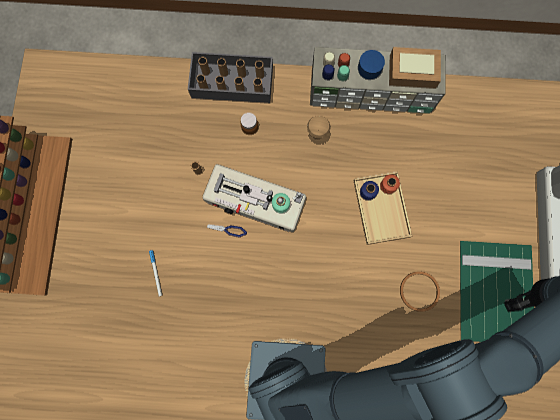

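View pics/side0.png

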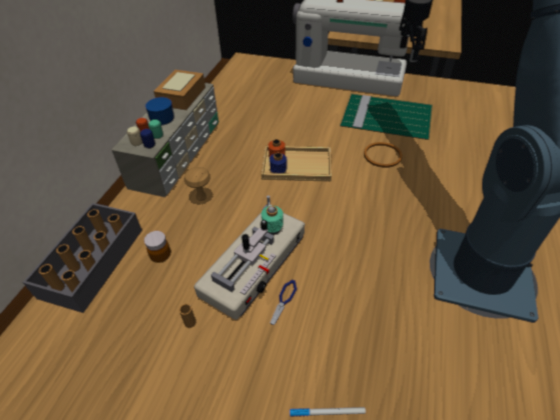

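Top view: the winder spans about (203–307, 165–230), with the mint package at (281,203) and the knob at (247,189). The tray is at (382,208), with its free half toward the bottom of the picture. The side view shows the winder at (250,260) and the tray at (297,163).

```bash
cat > h.py <<'E'
import cv2, numpy as np
from rig import sense, vision, workorder, r
CM={n:vision.camera_model(n) for n in('side','top')}
def ray(n,uv):
    K=CM[n]['camera_matrix'];T=CM[n]['T']
    d=T[:3,:3]@np.linalg.inv(K)@np.array([uv[0],uv[1],1.]); return T[:3,3],d
def plane(n,uv,z):
    o,d=ray(n,uv); return o+d*(z-o[2])/d[2]
def two(uvs,uvt):
    (o1,d1),(o2,d2)=ray('side',uvs),ray('top',uvt)
    t=np.linalg.lstsq(np.c_[d1,-d2],o2-o1,rcond=None)[0]
    a,b=o1+t[0]*d1,o2+t[1]*d2; return (a+b)/2,np.linalg.norm(a-b)
def px(n,p):
    K=CM[n]['camera_matrix'];T=CM[n]['T']; q=K@(T[:3,:3].T@(np.asarray(p)-T[:3,3])); return q[:2]/q[2]
def mask(im,lo,hi,box=None):
    m=cv2.inRange(cv2.cvtColor(im,cv2.COLOR_BGR2HSV),lo,hi)
    if box:
        k=np.zeros_like(m);x0,y0,x1,y1=box;k[y0:y1,x0:x1]=255;m&=k
    return m
def cen(m):
    n,_,st,c=cv2.connectedComponentsWithStats(m)
    i=1+np.argmax(st[1:,4]); return c[i],st[i]
E
python3 - <<'E'
from h import *
t=np.load('top0.npz');s=np.load('side0.npz')
a=cv2.resize(t['im'][150:250,190:320],None,fx=6,fy=6,interpolation=cv2.INTER_CUBIC)
cv2.imwrite('pics/ct.png',a)
b=cv2.resize(s['im'][185:320,185:315],None,fx=4.4,fy=4.4,interpolation=cv2.INTER_CUBIC)
cv2.imwrite('pics/cs.png',b)
for n,d,box in(('top',t,(190,150,320,250)),('side',s,(185,185,315,320))):
    c,st=cen(mask(d['im'],(65,60,60),(90,255,255),box));print(n,'mint',c,st,plane(n,c,.11))
    c,st=cen(mask(d['im'],(22,120,120),(34,255,255),box));print(n,'yellow',c,st,plane(n,c,.07))
    m=mask(d['im'],(0,140,100),(8,255,255),box)|mask(d['im'],(172,140,100),(180,255,255),box)
    c,st=cen(m);print(n,'red',c,st,plane(n,c,.06))
E
```

```text
top mint [280.49302326 203.18604651] [272 193  18  20 215] [0.50554849 0.04986817 0.11      ]
top yellow [246.53846154 206.07692308] [245 203   4   7  13] [0.49865763 0.1519757  0.07      ]
top red [237.95238095 208.14285714] [236 204   5   9  21] [0.49265525 0.17824425 0.06      ]
side mint [272.99705882 220.11470588] [261 207  22  26 340] [0.50069826 0.07024994 0.11      ]
side yellow [263.36363636 256.68181818] [260 254   8   6  22] [0.49960275 0.15109051 0.07      ]
side red [263.72413793 268.27586207] [259 266  10   6  29] [0.49111929 0.17516544 0.06      ]
```

View pics/ct.png

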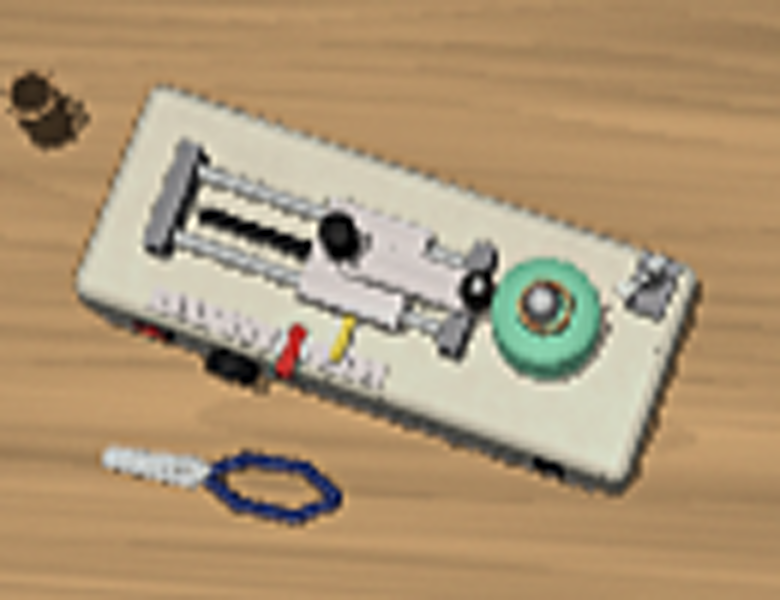

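View pics/cs.png

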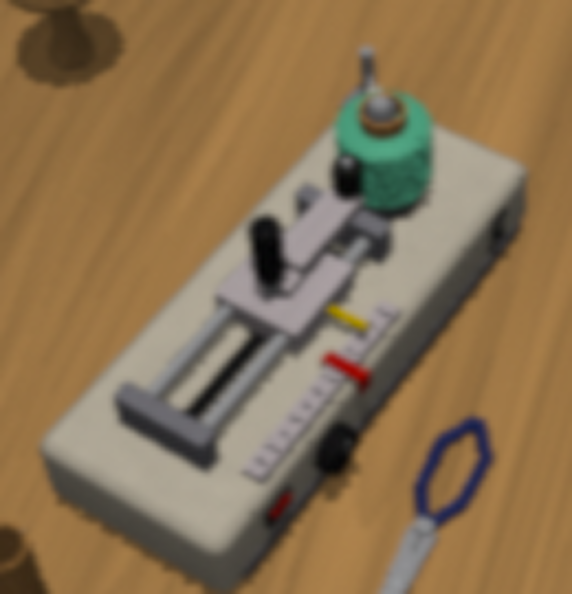

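The crops show the spindle tip at top px (280,200) and side px (271.5,209). The knob top is at top px (246,188.5) and side px (245.5,236), with the red clip and yellow pointer both clear.

```bash
python3 - <<'E'
from h import *
t=np.load('top0.npz');s=np.load('side0.npz')
C=lambda u,v:(190+u/6-.5+.08,150+v/6-.42); S=lambda u,v:(185+u/4.4-.4,185+v/4.4-.4)
print('tip',plane('top',C(543,300),.13),plane('side',S(381,103),.13),two(S(381,103),C(543,300)))
print('knobtop',two(S(266,223),C(338,232)))
print('pointer',two((263.4,256.7),(246.5,206.1)),'red',two((263.7,268.3),(238,208.1)))
# housing
q=np.array([plane('top',C(*c),.055)[:2] for c in((150,85),(700,270),(632,492),(76,292))])
print(q, np.linalg.norm(np.diff(q,axis=0),axis=1),q.mean(0))
# tray top outline via thresholds
im=t['im'];hsv=cv2.cvtColor(im,cv2.COLOR_BGR2HSV)
for p in((370,230),(395,230),(362,210),(340,210),(375,215),(360,240)):print(p,hsv[p[1],p[0]])
a=cv2.resize(im[165:255,345:420],None,fx=5,fy=5,interpolation=cv2.INTER_CUBIC)
b=cv2.resize(s['im'][130:190,255:340],None,fx=5,fy=5,interpolation=cv2.INTER_CUBIC)
o=np.zeros((450,800,3),np.uint8);o[:450,:375]=a;o[:300,375:800]=b;cv2.imwrite('pics/tray.png',o)
E
```

```text
tip [0.51174226 0.05133164 0.13      ] [0.51052382 0.05157901 0.13      ] (array([0.51121517, 0.05127419, 0.12972756]), np.float64(0.0011549386426959632))
knobtop (array([0.53824014, 0.15234004, 0.13493978]), np.float64(0.0012032280014463712))
pointer (array([0.49873041, 0.15201923, 0.07124236]), np.float64(0.0008070274557729119)) red (array([0.49111656, 0.1776207 , 0.06362567]), np.float64(0.0018552085711310362))
[[ 0.62856416  0.26285687]
 [ 0.54964089 -0.02543451]
 [ 0.43337059  0.00196472]
 [ 0.5171283   0.28987282]] [0.29889932 0.11945501 0.29984401] [0.53217598 0.13231497]
(370, 230) [ 17  99 200]
(395, 230) [ 19  94 210]
(362, 210) [ 20  91 185]
(340, 210) [ 16 110 176]
(375, 215) [ 23  82 211]
(360, 240) [ 17 111 181]
```

View pics/tray.png

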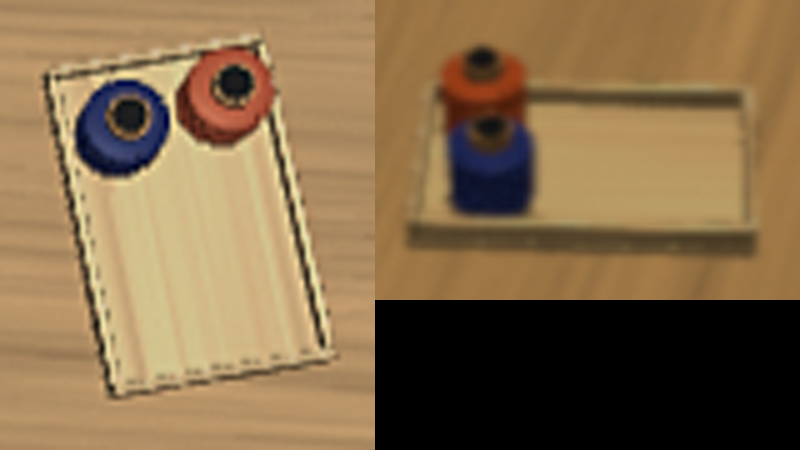

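The tray crop shows outline corners (45,75), (262,37), (338,355) and (110,397). The navy and rust packages are at the top, and the near half is free.

```bash
cat >> h.py <<'E'
def go(p,phi):
    s=sense();R=np.array(s['tool_rot']);d=R.T@(np.asarray(p)-s['position'])*1000
    f=np.degrees(np.arctan2(R[1,0],R[0,0]));tn=-((phi-f+180)%360-180)
    print('t',round(s['time'],2),'pos',np.round(s['position'],4),'phi',round(f,1),'F',np.round(s['force'],1),'w',round(s['grip_width'],4),'-> delta',np.round(d,1),'turn',round(tn,1),'q',np.round(s['qpos'],2))
E
python3 - <<'E'
from h import *
C=lambda u,v:(345+u/5-.4,165+v/5-.4)
q=np.array([plane('top',C(*c),.022)[:2] for c in((45,75),(262,37),(338,355),(110,397))])
print(q,np.linalg.norm(np.roll(q,-1,0)-q,axis=1),q.mean(0))
c=q.mean(0);e=(q[0]+q[1]-q[2]-q[3]);e/=np.linalg.norm(e)
print('yaw',np.degrees(np.arctan2(e[1],e[0])),'place',c-.045*e)
for n,u in(('navy',(128,115)),('rust',(236,83))):
    p=plane('top',C(*u),.066)[:2]; print(n,p,(p-c)@e,(p-c)@[-e[1],e[0]])
go([.511,.0513,.23],74.5)
E
```

```text
[[ 0.61568565 -0.17185702]
 [ 0.64952833 -0.3073114 ]
 [ 0.45017128 -0.35783119]
 [ 0.41498776 -0.2191752 ]] [0.13961811 0.20565865 0.14305021 0.20620051] [ 0.53259325 -0.2640437 ]
yaw 13.742587930028543 place [ 0.48888148 -0.27473391]
navy [ 0.58167778 -0.21776208] 0.05867404774808918 0.03329617967856954
rust [ 0.60615988 -0.28282607] 0.06699867827864575 -0.03572118451842975
t 0.1 pos [ 0.2742 -0.5887  0.2305] phi 25.0 F [-0.2  0.3 -0.2] w 0.0857 -> delta [ 484.9 -480.2    1.2] turn -49.5 q [ 1.07  0.54 -0.    1.54  0.    1.07 -0.07]
```

>>> send_rows --pt "40 -40 0 -4 0" --pt "80 -80 0 -8 0" --pt "121 -120 0 -12 0" --pt "161 -160 0 -16 0" --pt "202 -200 0 -20 0" --pt "242 -240 0 -25 0" --pt "283 -280 0 -29 0" --pt "323 -320 0 -33 0" --grip_force 40

```text
time: 1.1
position: [0.4324, -0.161, 0.2313]
tool_rot: [[0.528, 0.849, 0.0], [0.849, -0.528, -0.0], [-0.0, 0.0, -1.0]]
force: [1.4, 0.1, 0.6]
grip_width: 0.0855
gripper_force: 0.0
```

```bash
python3 -c "
from h import *
go([.511,.0513,.20],74.5)"
```

```text
t 1.1 pos [ 0.4324 -0.161   0.2313] phi 58.1 F [1.4 0.1 0.6] w 0.0855 -> delta [221.8 -45.5  31.2] turn -16.4 q [ 0.54  0.23 -0.32  2.    0.09  0.92 -0.39]
```

>>> send_rows --pt "50 -10 0 -4 0" --pt "100 -20 0 -8 0" --pt "150 -30 10 -12 0" --pt "195 -40 20 -16 0" --pt "222 -45.5 31 -16.4 0" --pt "222 -45.5 31 -16.4 0" --pt "222 -45.5 31 -16.4 0"

```text
time: 1.98
position: [0.5109, 0.0485, 0.2001]
tool_rot: [[0.27, 0.963, -0.001], [0.963, -0.27, -0.001], [-0.001, -0.001, -1.0]]
force: [0.1, -0.7, -0.1]
grip_width: 0.0854
gripper_force: 0.0
```

```bash
python3 - <<'E'
from h import *
go([.511,.0513,.070],74.5)
t,_=vision.get_image('top');s,_=vision.get_image('side')
a=cv2.resize(t[140:250,190:340],None,fx=2.6,fy=2.6,interpolation=3);b=cv2.resize(s[150:320,185:330],None,fx=2.6,fy=2.6,interpolation=3)
o=np.zeros((600,800,3),np.uint8);o[:a.shape[0],:a.shape[1]]=a;o[:b.shape[0],400:400+b.shape[1]]=b;cv2.imwrite('pics/above.png',o)
E
```

```text
t 1.98 pos [0.5109 0.0485 0.2001] phi 74.3 F [ 0.1 -0.7 -0.1] w 0.0854 -> delta [  2.9  -0.6 130.1] turn -0.2 q [ 0.19  0.38 -0.46  1.9   0.21  0.9  -0.65]
```

View pics/above.png

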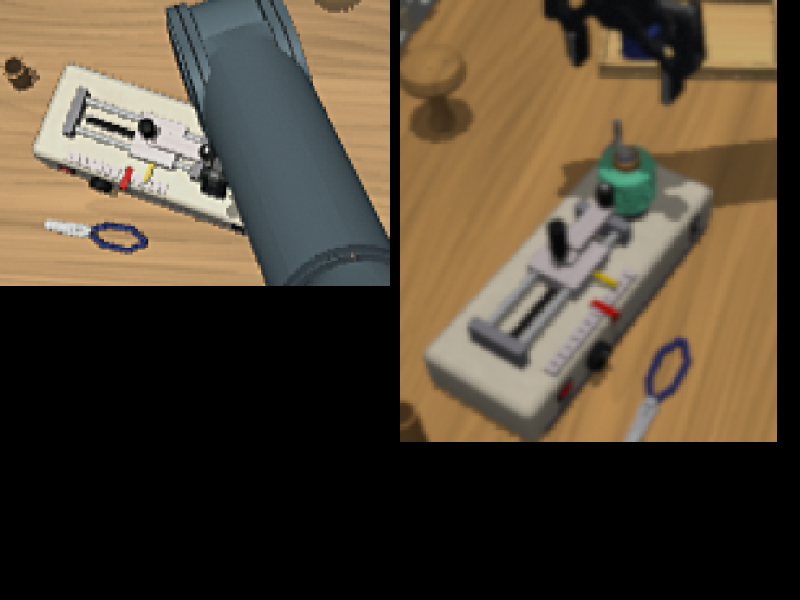

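The hand is above the package with its fingers on the winder's ±x sides, and the package, carriage and scale are unchanged. I'll descend next.

>>> send_rows --pt "3 -0.6 30 -0.2 0" --pt "3 -0.6 60 -0.2 0.1" --pt "3 -0.6 90 -0.2 0.1" --pt "3 -0.6 110 -0.2 0.1" --pt "3 -0.6 125 -0.2 0.1" --pt "3 -0.6 130 -0.2 0.1" --pt "3 -0.6 130 -0.2 0.1"

```text
time: 2.95
position: [0.5117, 0.0524, 0.0705]
tool_rot: [[0.266, 0.964, 0.0], [0.964, -0.266, -0.0], [0.0, 0.0, -1.0]]
force: [0.1, -0.8, 0.3]
grip_width: 0.077
gripper_force: 0.0
```

```bash
python3 -c "
from h import *
go([.511,.0513,.07],74.5)"
```

```text
t 2.95 pos [0.5117 0.0524 0.0705] phi 74.5 F [ 0.1 -0.8  0.3] w 0.077 -> delta [-1.2 -0.4  0.5] turn 0.0 q [ 0.11  0.59 -0.38  1.98  0.35  0.64 -0.77]
```

>>> send_rows --pt "-1 -0.4 0 0 0.25" --pt "-1 -0.4 0 0 0.3" --pt "-1 -0.4 0 0 0.35" --pt "-1 -0.4 0 0 0.4" --pt "-1 -0.4 0 0 0.5" --pt "-1 -0.4 0 0 0.6" --pt "-1 -0.4 0 0 0.6"

```text
time: 3.82
position: [0.5124, 0.0514, 0.0714]
tool_rot: [[0.266, 0.964, 0.003], [0.964, -0.266, -0.0], [0.0, 0.003, -1.0]]
force: [0.8, -2.1, 6.5]
grip_width: 0.0541
gripper_force: 41.1
```

>>> send_rows --pt "0 0 -8 0 0.6" --pt "0 0 -20 0 0.6" --pt "0 0 -32 0 0.6" --pt "0 0 -45 0 0.6" --pt "0 0 -58 0 0.6" --pt "0 0 -72 0 0.6" --pt "0 0 -86 0 0.6" --pt "0 0 -98 0 0.6"

```text
time: 4.82
position: [0.5105, 0.0516, 0.1692]
tool_rot: [[0.266, 0.964, -0.001], [0.964, -0.266, -0.0], [-0.0, -0.0, -1.0]]
force: [-0.5, -0.4, -0.4]
grip_width: 0.0539
gripper_force: 45.1
```

```bash
python3 - <<'E'
from h import *
p=[.4889,-.2747,.17]
go(p,13.7)
t,_=vision.get_image('top');s,_=vision.get_image('side')
cv2.imwrite('pics/lift.png',cv2.resize(s[100:320,150:370],None,fx=2.6,fy=2.6,interpolation=3))
E
```

```text
t 4.83 pos [0.5105 0.0516 0.1692] phi 74.6 F [-0.5 -0.4 -0.4] w 0.0539 -> delta [-320.3   66.    -0.7] turn 60.9 q [ 0.17  0.43 -0.45  1.93  0.25  0.84 -0.68]
```

View pics/lift.png

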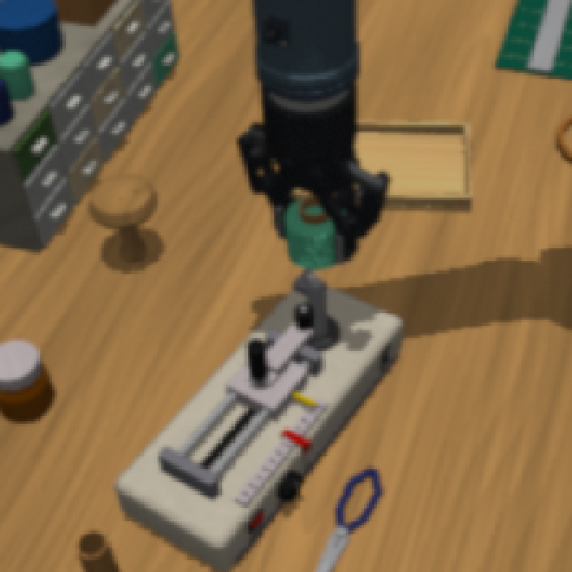

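The package is lifted clear of the spindle and the carriage has sprung in. I'll move over the tray.

>>> send_rows --pt "-25 5 0 5 0.6" --pt "-70 14 0 13 0.6" --pt "-115 24 0 22 0.6" --pt "-160 33 0 31 0.6" --pt "-205 42 0 40 0.6" --pt "-250 51 0 48 0.6" --pt "-290 60 0 55 0.6" --pt "-320 66 0 61 0.6"

```text
time: 5.92
position: [0.4876, -0.2774, 0.1677]
tool_rot: [[0.974, 0.226, -0.002], [0.226, -0.974, -0.0], [-0.002, 0.0, -1.0]]
force: [0.4, 0.5, -1.0]
grip_width: 0.0537
gripper_force: 45.1
```

>>> send_rows --pt "0 0 0 0 0.6" --pt "0 0 0 0 0.6"

```text
time: 6.18
position: [0.4891, -0.2734, 0.1679]
tool_rot: [[0.972, 0.235, -0.001], [0.235, -0.972, 0.001], [-0.0, -0.001, -1.0]]
force: [-0.5, 1.1, -1.2]
grip_width: 0.0541
gripper_force: 45.1
```

```bash
python3 - <<'E'
from h import *
go([.4889,-.2747,.06],13.7)
P=np.array(sense()['position'])
s,_=vision.get_image('side')
foot=P+[0,0,-.0087]
for z in(.06,.05,.028,.006,0):print(z,px('side',foot+[0,0,z]))
u,v=px('side',foot+[0,0,.03]).astype(int)
m=mask(s,(65,50,40),(92,255,255),(u-40,v-40,u+40,v+40));print(cen(m))
cv2.imwrite('pics/tr.png',cv2.resize(s[v-60:v+90,u-70:u+70],None,fx=4,fy=4,interpolation=3))
E
```

```text
t 6.17 pos [ 0.4891 -0.2734  0.1679] phi 13.6 F [-0.5  1.1 -1.2] w 0.0541 -> delta [ -0.5   1.3 107.9] turn -0.1 q [ 0.52  0.47 -0.12  1.83  0.07  0.85 -0.97]
0.06 [313.96961326 104.76428795]
0.05 [313.816638   107.95056381]
0.028 [313.48686471 114.81931291]
0.006 [313.16609142 121.50060389]
0 [313.08012151 123.29124534]
(array([348.34841629, 114.28054299]), array([341,  95,  12,  32, 221], dtype=int32))
```

View pics/tr.png

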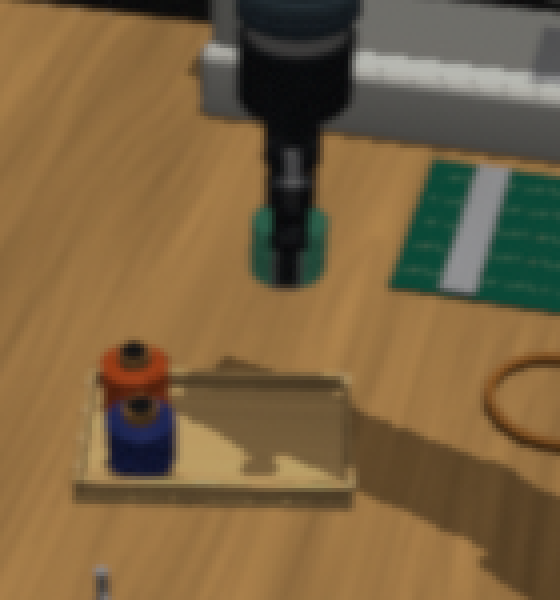

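Seen along the finger axis, the package hangs upright over the tray's free half. I'll lower it.

>>> send_rows --pt "-0.5 1 25 0 0.6" --pt "-0.5 1 55 0 0.6" --pt "-0.5 1 85 0 0.6" --pt "-0.5 1 110 0 0.6" --pt "-0.5 1 130 0 0.6" --pt "-0.5 1 143 0 0.6" --pt "-0.5 1 148 0 0.6" --pt "-0.5 1 148 0 0.6"

```text
time: 7.22
position: [0.4893, -0.2754, 0.0205]
tool_rot: [[0.972, 0.235, 0.0], [0.235, -0.972, -0.0], [0.0, 0.0, -1.0]]
force: [-0.3, -0.6, -0.6]
grip_width: 0.0538
gripper_force: 45.1
```

>>> send_rows --pt "0 0 1 0 0.6" --pt "0 0 2 0 0.6" --pt "0 0 3 0 0.6" --pt "0 0 3 0 0.6"

```text
time: 7.72
position: [0.4891, -0.2754, 0.0173]
tool_rot: [[0.972, 0.235, -0.0], [0.235, -0.972, 0.0], [-0.0, -0.0, -1.0]]
force: [-1.0, -0.2, -1.5]
grip_width: 0.0538
gripper_force: 45.1
```

>>> send_rows --pt "0 0 0.7 0 0.6" --pt "0 0 1.4 0 0.6" --pt "0 0 1.4 0 0.6"

```text
time: 8.1
position: [0.489, -0.2753, 0.0158]
tool_rot: [[0.972, 0.235, -0.0], [0.235, -0.972, 0.0], [-0.0, -0.0, -1.0]]
force: [-0.3, -0.2, -0.6]
grip_width: 0.0538
gripper_force: 45.1
```

>>> send_rows --pt "0 0 0.5 0 0.6" --pt "0 0 1 0 0.6" --pt "0 0 1 0 0.6"

```text
time: 8.48
position: [0.4891, -0.2754, 0.0155]
tool_rot: [[0.972, 0.235, -0.0], [0.235, -0.972, -0.0], [-0.0, 0.0, -1.0]]
force: [-1.0, 0.6, 5.4]
grip_width: 0.0537
gripper_force: 45.7
```

Contact with the tray floor. I'll release by opening part way.

>>> send_rows --pt "0 0 0 0 0.34" --pt "0 0 0 0 0.3" --pt "0 0 0 0 0.26" --pt "0 0 0 0 0.22" --pt "0 0 0 0 0.2" --pt "0 0 0 0 0.2"

```text
time: 9.22
position: [0.4891, -0.2754, 0.0148]
tool_rot: [[0.972, 0.235, -0.0], [0.235, -0.972, 0.0], [-0.0, -0.0, -1.0]]
force: [-0.1, -0.2, 0.3]
grip_width: 0.0684
gripper_force: 0.0
```

>>> send_rows --pt "0 0 -5 0 0.2" --pt "0 0 -15 0 0.2" --pt "0 0 -35 0 0.2" --pt "0 0 -60 0 0.2" --pt "0 0 -90 0 0.2" --pt "0 0 -125 0 0.2" --pt "0 0 -160 0 0.2" --pt "0 0 -180 0 0.2"

```text
time: 10.22
position: [0.4899, -0.2758, 0.1985]
tool_rot: [[0.972, 0.235, 0.004], [0.235, -0.972, -0.002], [0.003, 0.003, -1.0]]
force: [0.6, 0.1, -0.0]
grip_width: 0.0679
gripper_force: 0.0
```

```bash
python3 - <<'E'
from h import *
s,_=vision.get_image('side');t,_=vision.get_image('top')
b=cv2.resize(s[130:190,255:340],None,fx=4,fy=4,interpolation=3)
c=cv2.resize(s[185:320,185:315],None,fx=4,fy=4,interpolation=3)
o=np.zeros((560,800,3),np.uint8);o[:240,:340]=b;o[:540,280+0:800]=0;o[:240,:340]=b;o[:540,345:345+455]=c[:, :455]
cv2.imwrite('pics/placed.png',o)
box=(185,185,315,320)
c,st=cen(mask(s,(22,120,120),(34,255,255),box));print('yellow',c,plane('side',c,.0712))
m=mask(s,(0,140,100),(8,255,255),box)|mask(s,(172,140,100),(180,255,255),box);c,_=cen(m);print('red',c,plane('side',c,.0636))
box=(190,150,320,250)
c,st=cen(mask(t,(22,120,120),(34,255,255),box));print('yellow t',c,plane('top',c,.0712))
m=mask(t,(0,140,100),(8,255,255),box)|mask(t,(172,140,100),(180,255,255),box);c,_=cen(m);print('red t',c,plane('top',c,.0636))
# knob: dark blob in side & top
k=cv2.inRange(cv2.cvtColor(s,cv2.COLOR_BGR2GRAY),0,45);n,l,q,cc=cv2.connectedComponentsWithStats(k)
print([(np.round(cc[i],1).tolist(),q[i].tolist()) for i in range(1,n) if 10<q[i,4]<200 and 200<cc[i][0]<300 and 200<cc[i][1]<300])
k=cv2.inRange(cv2.cvtColor(t,cv2.COLOR_BGR2GRAY),0,45);n,l,q,cc=cv2.connectedComponentsWithStats(k)
print([(np.round(cc[i],1).tolist(),q[i].tolist()) for i in range(1,n) if 10<q[i,4]<200 and 200<cc[i][0]<300 and 150<cc[i][1]<240])
go([.533,.134,.2],-15.5)
E
```

```text
yellow [266.42105263 253.15789474] [0.49568552 0.14024284 0.0712    ]
red [263.72413793 268.27586207] [0.49013574 0.17757183 0.0636    ]
yellow t [250.53846154 207.07692308] [0.49614567 0.13963817 0.0712    ]
red t [237.95238095 208.14285714] [0.49192356 0.17785748 0.0636    ]
[([267.2, 222.1], [264, 218, 7, 8, 42]), ([248.7, 238.4], [246, 231, 7, 16, 81]), ([297.7, 237.8], [297, 234, 3, 9, 15]), ([237.6, 267.9], [228, 257, 20, 22, 54]), ([223.2, 284.5], [214, 279, 18, 11, 23]), ([260.7, 286.9], [256, 281, 11, 14, 87]), ([288.7, 284.2], [283, 281, 12, 10, 24])]
[([220.8, 182.7], [219, 178, 4, 10, 12]), ([234.3, 188.9], [223, 185, 23, 9, 51]), ([249.9, 190.3], [247, 187, 7, 8, 34]), ([273.9, 200.2], [271, 197, 6, 7, 26]), ([228.5, 210.5], [225, 208, 8, 6, 34])]
t 10.32 pos [ 0.4907 -0.2762  0.1986] phi 13.6 F [-0.3 -0.1 -0.4] w 0.0686 -> delta [ 137.3 -388.9   -2.3] turn 29.1 q [ 0.53  0.43 -0.13  1.8   0.07  0.91 -0.96]
```

View pics/placed.png

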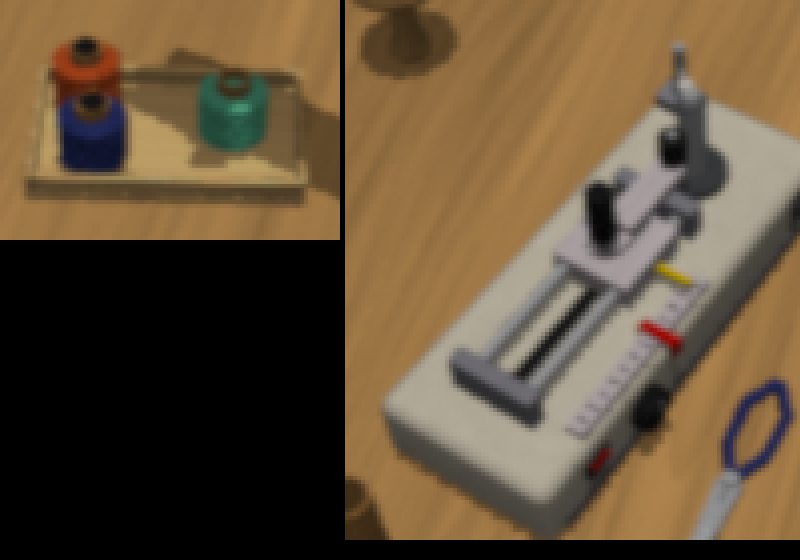

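The mint package stands upright in the tray's free half with both neighbours untouched. The carriage is at its inner stop, with its pointer about 35 mm short of the clip. Next I'll go to the knob.

>>> send_rows --pt "15 -45 0 3 0.3" --pt "34 -95 0 6 0.4" --pt "52 -145 0 10 0.4" --pt "70 -195 0 14 0.4" --pt "88 -245 0 18 0.4" --pt "106 -295 0 22 0.4" --pt "124 -345 0 26 0.4" --pt "141 -394 0 29 0.4"

```text
time: 11.32
position: [0.5332, 0.1423, 0.1946]
tool_rot: [[0.963, -0.268, -0.001], [-0.268, -0.963, -0.0], [-0.0, 0.0, -1.0]]
force: [0.8, -0.6, 0.8]
grip_width: 0.051
gripper_force: 0.0
```

>>> send_rows --pt "0 0 0 0 0.4" --pt "0 0 0 0 0.4"

```text
time: 11.58
position: [0.5332, 0.14, 0.1944]
tool_rot: [[0.964, -0.266, -0.001], [-0.266, -0.964, -0.001], [-0.001, 0.001, -1.0]]
force: [0.4, -0.2, 0.1]
grip_width: 0.0511
gripper_force: 0.0
```

```bash
python3 - <<'E'
from h import *
go([.535,.1405,.095],-15.5)
for z in(.135,.115,.095):print(z,px('side',[.535,.1405,z]),px('top',[.535,.1405,z]))
print(two((248.9,231.8),(249.5,189.5)))
E
```

```text
t 11.57 pos [0.5332 0.14   0.1944] phi -15.4 F [ 0.4 -0.2  0.1] w 0.0511 -> delta [ 1.7 -1.1 99.4] turn 0.1 q [-0.22  0.42 -0.16  1.83  0.08  0.9  -2.25]
0.135 [248.51768211 231.75196526] [249.88070326 189.38213929]
0.115 [249.15832377 237.51055584] [250.33554227 191.02913534]
0.095 [249.77946916 243.09389861] [250.77860675 192.6334952 ]
(array([0.53395938, 0.14141142, 0.13630709]), np.float64(0.0005865008397926821))
```

>>> send_rows --pt "1.5 -1.1 25 0 0.4" --pt "1.5 -1.1 50 0 0.4" --pt "1.5 -1.1 75 0 0.4" --pt "1.5 -1.1 93 0 0.4" --pt "1.5 -1.1 99 0 0.4" --pt "1.5 -1.1 99 0 0.5" --pt "1.5 -1.1 99 0 0.6" --grip_force 50

```text
time: 12.45
position: [0.5361, 0.1415, 0.0967]
tool_rot: [[0.964, -0.266, 0.001], [-0.266, -0.964, 0.0], [0.001, -0.001, -1.0]]
force: [0.2, 0.7, -0.4]
grip_width: 0.0341
gripper_force: 0.0
```

>>> send_rows --pt "0 0 0 0 0.7" --pt "0 0 0 0 0.8" --pt "0 0 0 0 0.9" --pt "0 0 0 0 1" --pt "0 0 0 0 1"

```text
time: 13.08
position: [0.5361, 0.1423, 0.0967]
tool_rot: [[0.964, -0.265, 0.002], [-0.265, -0.964, 0.001], [0.001, -0.001, -1.0]]
force: [-0.6, 2.2, 6.3]
grip_width: 0.0162
gripper_force: 48.6
```

>>> send_rows --pt "0 -3 0 0 1" --pt "0 -6 0 0 1" --pt "0 -9 0 0 1" --pt "0 -12 0 0 1" --pt "0 -15 0 0 1" --pt "0 -15 0 0 1"

```text
time: 13.82
position: [0.5395, 0.1545, 0.0966]
tool_rot: [[0.964, -0.267, -0.0], [-0.267, -0.964, -0.002], [0.0, 0.002, -1.0]]
force: [-3.3, -3.4, 10.5]
grip_width: 0.017
gripper_force: 49.1
```

```bash
cat > chk.py <<'E'
from h import *
import sys
u=np.array([.267,.964,0])
s,_=vision.get_image('side');t,_=vision.get_image('top')
for n,im,box in(('side',s,(240,240,290,300)),('top',t,(200,150,290,230))):
    try:
        c,st=cen(mask(im,(22,120,120),(34,255,255),box)); m=mask(im,(0,140,100),(8,255,255),box)|mask(im,(172,140,100),(180,255,255),box);d,st2=cen(m)
        a,b=plane(n,c,.0712),plane(n,d,.0636);print(n,c,st,d,st2,a,b,'gap',(b-a)@u*1000)
    except Exception as e:print(n,e)
go([.535,.141,.095],-15.5)
cv2.imwrite(sys.argv[1],cv2.resize(s[185:320,185:315],None,fx=4.4,fy=4.4,interpolation=3))
E
python3 chk.py pics/pull1.png
```

```text
side [263.08 256.68] [259 254   9   6  25] [263.72413793 268.27586207] [259 266  10   6  29] [0.49988869 0.15211984 0.0712    ] [0.49013574 0.17757183 0.0636    ] gap 21.93167977142833
top attempt to get argmax of an empty sequence
t 13.93 pos [0.5395 0.1544 0.0966] phi -15.5 F [-2.2 -3.3 10.8] w 0.0167 -> delta [-0.7 14.1  1.7] turn 0.0 q [-0.25  0.57 -0.14  1.86  0.12  0.71 -2.3 ]
```

View pics/pull1.png

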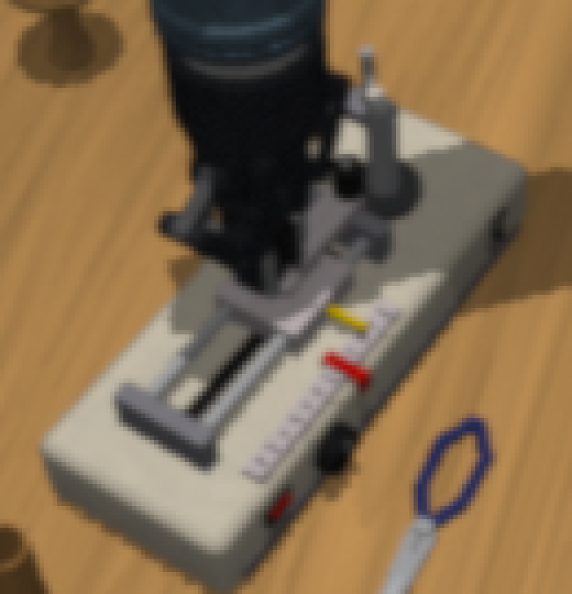

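The side view shows the pointer at (263,257) and the clip at (264,268), and the pointer moved together with the hand. About 22 mm remains.

>>> send_rows --pt "0 -4 0 0 1" --pt "0 -8 0 0 1" --pt "0 -12 0 0 1" --pt "0 -16 0 0 1" --pt "0 -20 0 0 1" --pt "0 -22 0 0 1" --pt "0 -22 0 0 1" --pt "0 -22 0 0 1"

```text
time: 14.92
position: [0.5453, 0.1749, 0.0966]
tool_rot: [[0.964, -0.267, -0.001], [-0.267, -0.964, -0.003], [0.0, 0.003, -1.0]]
force: [-3.3, -4.8, 10.8]
grip_width: 0.0166
gripper_force: 49.3
```

```bash
python3 chk.py pics/pull2.png
```

```text
side [257.70833333 262.91666667] [254 260   9   6  24] [264.24 268.6 ] [259 266  10   6  25] [0.5059889  0.17238244 0.0712    ] [0.48872132 0.17809447 0.0636    ] gap 0.8959499573594973
top attempt to get argmax of an empty sequence
t 15.03 pos [0.5452 0.1749 0.0966] phi -15.5 F [-3.7 -4.5 11.4] w 0.017 -> delta [-0.8 35.4  1.7] turn -0.0 q [-0.29  0.59 -0.14  1.83  0.12  0.73 -2.33]
```

View pics/pull2.png

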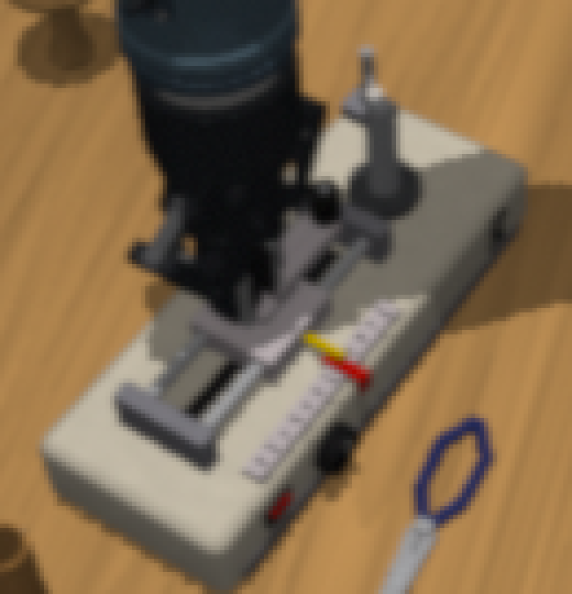

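The pointer tip now reaches the clip, about 1 mm short along the scale. I'll make a final nudge and let it settle.

>>> send_rows --pt "0 -0.6 0 0 1" --pt "0 -1.2 0 0 1" --pt "0 -1.2 0 0 1" --pt "0 -1.2 0 0 1" --pt "0 -1.2 0 0 1" --pt "0 -1.2 0 0 1" --pt "0 -1.2 0 0 1" --pt "0 -1.2 0 0 1"

```text
time: 16.02
position: [0.5455, 0.1759, 0.0966]
tool_rot: [[0.964, -0.267, -0.001], [-0.267, -0.964, -0.003], [-0.0, 0.003, -1.0]]
force: [-2.7, -5.2, 12.4]
grip_width: 0.0166
gripper_force: 49.3
```

```bash
python3 chk.py pics/pull3.png
```

```text
side [257.5        263.18181818] [254 261   9   5  22] [264.72727273 268.86363636] [260 267   9   5  22] [0.50620087 0.17321961 0.0712    ] [0.48742442 0.1784758  0.0636    ] gap 0.053651617308928846
top attempt to get argmax of an empty sequence
t 16.12 pos [0.5455 0.1759 0.0966] phi -15.5 F [-3.8 -5.2 11.2] w 0.0169 -> delta [-0.8 36.4  1.7] turn -0.0 q [-0.29  0.59 -0.14  1.83  0.12  0.73 -2.33]
```

```bash
python3 -c "
from rig import workorder
print(workorder.finish_job())"
```

```text
the job is handed in; nothing more can be done
None
```

The mint package stands upright in the tray's free half, and the arm is holding the carriage with its pointer on the red clip, within about 1 mm by the side camera; I handed the job in at about 16 s.

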